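Set and lock a depth gauge in a drilled soapstone cup

ROBOT

A 7-joint arm with a two-finger parallel gripper is mounted at the origin on the work surface. World frame = base frame: x ahead of the robot, y to its left, z up, the work surface at z = 0. Lengths are in m, angles in rad, forces in N, time in s.
With the tool pointing down it reaches from about 0.4 to 0.85 m from the base axis. Payload 10.4 kg.
Tool frame: the origin (TCP) lies between the finger pads; the fingertips stand 8 mm ahead of it and the grasp point (between the pads) lies 11 mm behind it; z points along the fingers, y is the direction in which the jaws open and shut (so a half turn about z gives the same grasp; the last joint's range is limited). The gripper opens to 85 mm and grips with 20 to 120 N. Pads are 22 mm wide; open, the fingers measure 114 mm over their backs; the gripper's body (76 mm by 85 mm) begins 54 mm behind the grasp point. The pads swing forward as they close: fully open they stand 13 mm farther back than shut.
Start: joints at [1.133, 0.332, -0.065, 1.46, 0.022, 1.35, -0.088], TCP at [0.252, -0.572, 0.239] pointing down, gripper open.
Joint ranges: [-2.6, 2.6], [-0.5, 2.12], [-1.47, 1.34], [0.16, 2.42], [-1.27, 4.41], [0.06, 2.06], [-2.6, 2.6]. Speed limits (rad/s): [2.22, 2.22, 2.79, 2.79, 3.14, 3.14, 3.14].

INTERFACE

Orientations are given as a unit quaternion [x, y, z, w].
In Python, from station import sensors, vision, sign_off gives the robot as it stands.
- The arm moves only by the shell command python3 -m inch 'ROWS' [FORCE]. ROWS is a JSON object of lists of equal length, an entry for each row: "slide": the shift along the tool's x, y, z in m, a list of three; "dr": the turn, a rotation vector about the tool's x, y, z in rad, a list of three; "hand": the gripper's target within -1 to 1 (fully open at 1, half-way at 0, shut at -1). In form: {"slide": [[x, y, z], ...], "dr": [[rx, ry, rz], ...], "hand": [hand, ...]}. A call has exactly 5 rows; each row is the pose to reach, as a shift and turn from the pose commanded when the call began, along the tool's axes at that moment; what a row does not reach only later rows make up. A row lasts 1/8 s, in which the tool goes at most 62.5 mm and 10.7 degrees, less where a joint would pass 70% of its speed; a pose out of reach is approached as far as the arm can. A call with a gripper value outside its range is refused whole. The fingers move at their own pace and stop on an object; FORCE is the grip in N (left out, the last holds). Time passes only in rows, so rows that repeat a pose let the fingers close, or fill a call up. It gives the time, the measured TCP pose, the force and the opening at its end, in the units of the state.
- sensors.observe(): the state, without advancing time (a new reading comes with each control period).
- vision.capture(name): name is "side" or "top"; returns (picture, depth): 420x560x3 uint8, blue, green, red; 420x560 float32, m along the optical axis (not along the pixel's ray), 0 where there is no reading.
- vision.get_calibration(name): a dict with "camera_matrix" (3x3 intrinsics, pixels), "distortion" ([k1, k2, p1, p2, k3] as OpenCV has them; the pictures are not rectified), "pose" (4x4, takes a point from camera to world coordinates). Camera axes: x right, y up, looking along -z (the intrinsics and any distortion apply to the point x, -y, -z); pixel columns grow to the right and rows downward; lengths in m; the calibration is good to about 2 mm. A picture is of the moment at which its call begins. get_calibration takes no time and is no camera call.
- sign_off(): hands the job in, once; it reports no verdict.
The state is a dict: "clock": time; "joints": joint angles; "joint_velocities": joint speeds; "effort": joint torques, N m; "tool_pos": TCP position; "orientation": TCP orientation; "ft_force": force on the tool from outside, world axes, zero at the start; "moment": the same for the moment, N m; "gripper_width": opening from 0.0 (shut) to 1.0 (fully open).
Only numpy, scipy, OpenCV 4.12 (cv2) and the standard library are available. Lean on these libraries where they do the work, as an engineer would, in place of code of your own. Each camera call takes 0.05 s, during which the arm holds its last target.

TASK

Lower the depth gauge's probe into the pink soapstone cup standing under it until its spring foot has gently touched the bottom of the bore, let go of it there, then swing the black-posted cam lever fully round to lock the probe at that height. Soapstone marks easily, so do not press the foot hard into it; leave the cup and the other carvings and tools where they are.

Things in the scene. Friction and masses are not known exactly. Their poses are not given: they have to be found in the camera images.
- gauge: Green depth gauge stand bolted to the bench. Origin: underside of base plate, below the probe's axis. x points from probe to column (away from the robot at yaw 0). Base plate 190 (x) by 160 (y) by 10 mm, from x = -65 to +125 mm. Column 22 mm thick at x = +85 mm, top at 155 mm. Head that guides the probe: 110 to 140 mm high, x = -30 to +110 mm, 44 mm wide.
- probe: Sliding probe: 12 mm rod, red knob (28 mm wide, 30 tall) on top. Origin: centre of knob's underside; the foot's tip is 140 mm below and starts 5 to 15 mm above the cup. Stays where left: drag 8 N either way, weight 1.7 N, so 6 to 7 N pushes it down while free. Brass foot, 14 mm wide, springs up from first touch at 2 N/mm, 7 mm at most. Foot force 0.5 to 7 N is a proper touch, held by the drag; over 10 N marks stone.
- lock (a joint): Angle of the cam lock lever, rad: 0 open, 1.2 at its far stop. It starts between 0 and 0.2 and counts as locked above 1.0. Increasing is anticlockwise seen from above. It stays where it is left; moving it at the post takes about 2 N at first and up to about 10 N once the cam grips the rod (from about 0.8 on).
- lock_post (a point): Top centre of the upright black post on the end of the lock lever, 14 mm in diameter; it stands up 32 mm clear above the 9 mm thick lever bar, free on all sides. Its top is 183.5 mm above the bench.
- lock_pivot (a point): Pivot of the lock lever, a vertical axis on top of the head, 30 mm in front (-x of the gauge) of the probe's axis, at 140.5 mm. The post moves on a circle of 90 mm radius about it: at lock = 0 the post lies to the robot's left of the gauge's -x direction by 0.6 rad, at 1.2 to the right by 0.6 rad.
- cup: Pink soapstone cup, loose, 86 mm in diameter and 60 mm tall, on the base plate below the probe. Origin: centre of its underside. A bore 40 mm wide goes down from the top; its depth is not known beforehand and differs from cup to cup: 25 to 45 mm.
- bowls: Bystander: nest of three soapstone bowls, 120 mm across and 58 mm tall. Origin: centre of its underside.
- pawn: Bystander: grey soapstone chess pawn, 34 mm across, 59 mm tall. Origin: centre of its underside.
- chuck_key: Bystander: brass drill chuck key lying flat, a T of 70 mm crossbar and 84 mm stem, up to 22 mm thick. Origin: middle of the crossbar, on the bench.
- tortoise: Bystander: pink soapstone tortoise, 105 by 84 mm, 46 mm tall. Origin: underside centre.
Mind the look-alikes: they are no part of the job. What is shaped like the cup but orange or turquoise is not meant.

How it is judged:
On the way, in this order (a step that is already met when the one before it is completed fails the run):
1. the probe's foot touches the bottom of the bore while the lock is still open (contact force between probe and cup above 0.5 N and value of joint lock below 0.5 rad), for 0.2 s.
2. the probe is let go with the foot still touching and the lock still open (all of step 1 and contact force between the fingers and probe below 0.1 N), for 0.2 s.
3. the lock lever is swung home with the foot still touching (contact force between probe and cup above 0.5 N and value of joint lock above 1 rad), for 0.2 s.
At the end, for the whole second after the job is handed in: The lock lever stands beyond 1.0 rad, the probe is still, and its foot rests on the bottom of the cup's bore with 0.5 to 7 N; the cup stands upright within 10 mm of where it was, and the bowls, pawn, chuck key and tortoise within 20 mm (all of step 3 and contact force between probe and cup below 7 N and linear speed of probe below 0.01 m/s and angle between cup's own z axis and vertical below 0.05 rad and distance of each of bowls, pawn, chuck_key, tortoise from where it was at the start of the episode below 0.02 m and distance of cup from where it was at the start of the episode below 0.01 m); the robot touches nothing.
It fails at once if the foot is pressed into the stone with more than 10 N (contact force between probe and cup above 10 N).
It fails at once if the cup is pushed more than 10 mm away (distance of cup from where it was at the start of the episode above 0.01 m).
It fails at once if the bowls, pawn, chuck key or tortoise is moved over 20 mm (distance of any of bowls, pawn, chuck_key, tortoise from where it was at the start of the episode above 0.02 m).
It also fails if it takes over 48 s, if anything falls off the work surface, if the arm or the gripper's body presses on something with over 40 N, if the wrist force passes 120 N, or if a joint passes its speed limit or range.

## Working session

There is one attempt and no reset: what is moved stays moved. The work goes in short steps, Python scripts to look and compute and a shell command to move; the robot and the scene stay as the last step left them, time stands still between calls to the robot, and variables do not carry over. Pictures are saved under pics/ and viewed, and the job is handed in when it is done.

```bash
ls; mkdir -p pics; python3 - <<'E'
from station import sensors, vision
import cv2, numpy as np
s=sensors.observe(); print({k:np.round(v,3).tolist() for k,v in s.items()})
for n in("side","top"):
    im,d=vision.capture(n); cv2.imwrite(f"pics/{n}0.png",im); np.save(f"pics/{n}0.npy",d); c=vision.get_calibration(n); print(n,np.round(c["camera_matrix"],1).tolist(),np.round(c["distortion"],4),np.round(c["pose"],3).tolist())
E
```

```text
pics
{'clock': 0.0, 'joints': [1.133, 0.333, -0.065, 1.461, 0.022, 1.35, -0.089], 'joint_velocities': [0.001, 0.001, -0.0, 0.0, -0.001, -0.001, 0.001], 'effort': [-0.001, -62.545, 0.049, -39.16, 0.016, 0.01, -0.0], 'tool_pos': [0.252, -0.572, 0.238], 'orientation': [0.979, 0.206, -0.0, -0.001], 'ft_force': [0.218, 0.197, 0.394], 'moment': [-0.038, -0.007, -0.012], 'gripper_width': 0.998}
side [[418.7, 0.0, 280.8], [0.0, 418.7, 202.1], [0.0, 0.0, 1.0]] [-0.0016  0.      0.      0.      0.    ] [[0.856, 0.371, -0.359, 0.253], [-0.516, 0.601, -0.61, -0.496], [-0.01, 0.708, 0.706, 0.771], [0.0, 0.0, 0.0, 1.0]]
top [[542.6, 0.0, 276.5], [0.0, 542.6, 208.9], [0.0, 0.0, 1.0]] [0.01 0.   0.   0.   0.  ] [[-0.015, 0.996, -0.083, 0.498], [-1.0, -0.016, -0.003, 0.029], [-0.005, 0.083, 0.997, 1.399], [0.0, 0.0, 0.0, 1.0]]
```

View pics/side0.png

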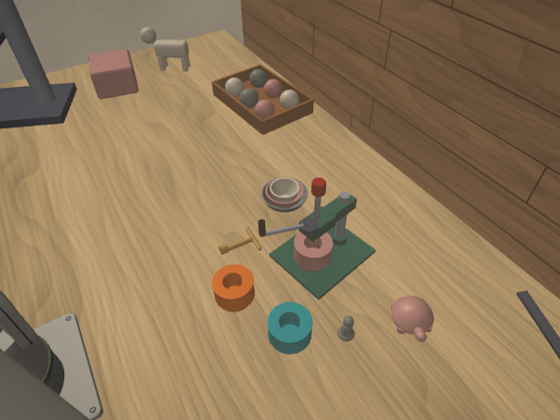

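View pics/top0.png

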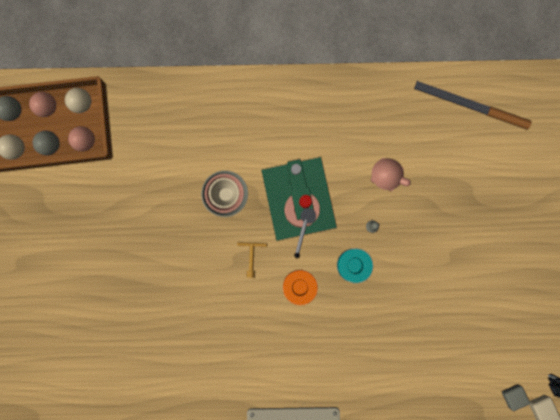

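In the side view the pink cup stands under the green head at (314,250), with the red knob at (319,186) and the black post at (262,228). In the top view the knob is at (306,201) and the post at (297,255).

Cup candidates in the top view are pink (300,210), orange (300,287) and turquoise (355,265). Pink fits: it is the named colour and stands on the green base under the probe. I'll measure next and confirm with one crop.

```bash
cat > h.py <<'E'
import numpy as np, cv2
from station import sensors, vision
def ray(n,uv):
    c=vision.get_calibration(n); K=np.array(c["camera_matrix"]);D=np.array(c["distortion"]);P=np.array(c["pose"])
    p=cv2.undistortPoints(np.array([[uv]],float),K,D)[0,0]
    return P[:3,3],P[:3,:3]@np.array([p[0],-p[1],-1.])
def plane(n,uv,z):
    o,d=ray(n,uv); return o+d*(z-o[2])/d[2]
def tri(a,b):
    o1,d1=ray("side",a);o2,d2=ray("top",b)
    t=np.linalg.lstsq(np.c_[d1,-d2],o2-o1,rcond=None)[0]
    p,q=o1+t[0]*d1,o2+t[1]*d2
    return (p+q)/2,np.linalg.norm(p-q)
def blob(m,lo=None):
    n,l,s,c=cv2.connectedComponentsWithStats(m.astype(np.uint8)); 
    return [(c[i].round(1).tolist(),s[i].tolist()) for i in range(1,n) if s[i][4]>15]
def red(im):
    h=cv2.cvtColor(im,cv2.COLOR_BGR2HSV); return ((h[...,0]<6)|(h[...,0]>174))&(h[...,1]>180)&(h[...,2]>70)
def green(im):
    h=cv2.cvtColor(im,cv2.COLOR_BGR2HSV); return (h[...,0]>60)&(h[...,0]<88)&(h[...,1]>60)
def black(im): return im.max(2)<40
E
python3 - <<'E'
from h import *
for n in("side","top"):
    im=cv2.imread(f"pics/{n}0.png"); print(n,"red",blob(red(im)));
    g=green(im);print("green",blob(g)); print("black",blob(black(im)))
    x,y=(230,165) if n=="side" else (250,145)
    cr=im[y:y+140,x:x+160]; cv2.imwrite(f"pics/crop_{n}.png",cv2.resize(cr,None,fx=4.5,fy=4.2,interpolation=cv2.INTER_CUBIC)[:588,:720])
E
```

```text
side red []
green [([328.3, 212.8], [318, 199, 29, 29, 293]), ([310.4, 215.7], [307, 213, 6, 5, 16]), ([327.4, 262.6], [270, 227, 105, 70, 2154]), ([289.0, 319.0], [279, 312, 21, 16, 236]), ([289.5, 344.2], [269, 332, 42, 22, 427])]
black [([1.6, 37.8], [0, 33, 5, 11, 32]), ([17.2, 326.9], [3, 311, 29, 33, 41]), ([47.9, 375.0], [45, 370, 6, 13, 17])]
top red [([305.0, 201.1], [300, 195, 11, 13, 109])]
green [([297.4, 195.5], [262, 158, 74, 82, 3259]), ([360.4, 252.8], [350, 249, 22, 13, 43]), ([354.3, 277.6], [338, 268, 34, 15, 55])]
black [([555.4, 385.6], [550, 378, 10, 19, 130])]
```

```bash
python3 -c "
import cv2,numpy as np
a=cv2.imread('pics/side0.png')[165:305,230:390];b=cv2.imread('pics/top0.png')[150:270,250:350]
cv2.imwrite('pics/both.png',np.hstack([cv2.resize(a,(420,368),interpolation=2),cv2.resize(b,(307,368),interpolation=2)]))"
```

```text
(no output)
```

View pics/both.png

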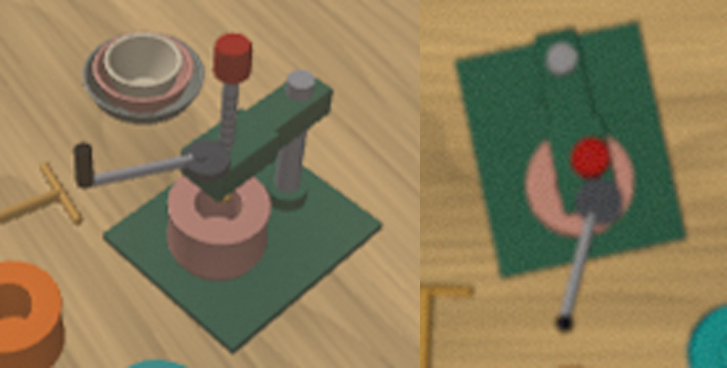

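The crop confirms it: the pink cup sits on the green base directly under the head, with its bore around the rod. The red knob stands above it, and the lever runs left to the black post (side ≈262,221; top ≈297,255).

```bash
python3 - <<'E'
from h import *
for n,x,y in(("side",300,165),("top",290,185)):
    im=cv2.imread(f"pics/{n}0.png"); h=cv2.cvtColor(im,cv2.COLOR_BGR2HSV)
    m=((h[...,0]<6)|(h[...,0]>174))&(h[...,1]>150)&(h[...,2]>50)
    print(n,[b for b in blob(m)])
    m2=im.max(2)<60
    print([b for b in blob(m2) if b[0][0]>220 and b[0][0]<340 and 180<b[0][1]<300])
# base corners
T=lambda u,v:(u/3.07+250,v/3.07+150)
cs=[plane("top",T(u-420,v),0.01) for u,v in((458,60),(638,22),(686,238),(503,277))]
for c in cs: print(np.round(c,4))
cs=np.array(cs); ctr=cs.mean(0)
ex=(cs[0]+cs[1]-cs[2]-cs[3]); yaw=np.arctan2(ex[1],ex[0]); print("yaw",yaw,"len",np.linalg.norm(ex)/2, "ctr",ctr)
ax=np.array([np.cos(yaw),np.sin(yaw)]);print("origin",ctr[:2]-0.03*ax)
print("post", tri((262,221),(297.2,254.9)), plane("top",(297.2,254.9),.1835),plane("side",(262,221),.1835))
# column top
print("col",plane("top",((562-420)/3.07+250,58/3.07+150),.155))
for z in(.245,.25,.255): print("knobtop",z,plane("top",(305.7,201.1),z))
E
```

```text
side [([317.9, 182.4], [312, 178, 14, 14, 104])]
[]
top [([305.3, 201.1], [299, 195, 13, 13, 123])]
[]
[0.7171 0.0681 0.01  ]
[ 0.747 -0.084  0.01 ]
[ 0.5642 -0.12    0.01  ]
[0.5341 0.0331 0.01  ]
yaw 0.19167644487269822 len 0.18631007410146452 ctr [ 0.64061779 -0.02569482  0.01      ]
origin [ 0.6111672  -0.03140996]
post (array([ 0.49624271, -0.01202534,  0.18084806]), np.float64(2.5878204346835374e-05)) [ 0.49625889 -0.01194241  0.1835    ] [ 0.49513747 -0.01419646  0.1835    ]
col [ 0.69454023 -0.01440416  0.155     ]
knobtop 0.245 [ 0.6105678  -0.03017628  0.245     ]
knobtop 0.25 [ 0.61008146 -0.02992134  0.25      ]
knobtop 0.255 [ 0.60959513 -0.02966641  0.255     ]
```

```bash
python3 -c "
from h import *
for v in (180.5,181.5,182.5): print(tri((318.4,v),(305.6,201.1)))"
python3 -m inch '{"slide":[[0.02,-0.013,-0.05],[0.06,-0.039,-0.07],[0.11,-0.071,-0.07],[0.16,-0.103,-0.07],[0.21,-0.135,-0.07]],"dr":[[0,0,0],[0,0,0],[0,0,0],[0,0,0],[0,0,0]],"hand":[-1,-1,-1,-1,-1]}' 30
```

```text
(array([ 0.61053351, -0.02993331,  0.24435889]), np.float64(0.00023403817642840452))
(array([ 0.61071992, -0.03002485,  0.24182367]), np.float64(0.0003747769416580243))
(array([ 0.61090716, -0.03011684,  0.2392768 ]), np.float64(0.000516164566919537))
clock: 0.72
tool_pos: [0.3904, -0.362, 0.3091]
orientation: [0.979, 0.206, -0.0, -0.0]
ft_force: [1.0, -0.7, 0.3]
gripper_width: 0.0
```

```bash
python3 -m inch '{"slide":[[0.05,-0.032,0],[0.10,-0.064,0],[0.15,-0.096,0],[0.20,-0.128,0],[0.25,-0.160,0]],"dr":[[0,0,0],[0,0,0],[0,0,0],[0,0,0],[0,0,0]],"hand":[-1,-1,-1,-1,-1]}'
python3 -m inch '{"slide":[[0.04,-0.025,0],[0.07,-0.045,0],[0.082,-0.053,0],[0.082,-0.053,0],[0.082,-0.053,0]],"dr":[[0,0,0],[0,0,0],[0,0,0],[0,0,0],[0,0,0]],"hand":[-1,-1,-1,-1,-1]}'
```

```text
clock: 1.35
tool_pos: [0.5546, -0.1151, 0.3091]
orientation: [0.979, 0.206, -0.0, 0.0]
ft_force: [0.7, -1.6, -1.1]
gripper_width: 0.001
clock: 1.98
tool_pos: [0.6073, -0.0368, 0.3093]
orientation: [0.979, 0.205, -0.0, 0.0]
ft_force: [0.4, -0.2, 0.5]
gripper_width: 0.003
```

```bash
python3 -m inch '{"slide":[[0.006,-0.005,0.01],[0.006,-0.005,0.025],[0.006,-0.005,0.04],[0.006,-0.005,0.045],[0.006,-0.005,0.045]],"dr":[[0,0,0],[0,0,0],[0,0,0],[0,0,0],[0,0,0]],"hand":[-1,-1,-1,-1,-1]}'
python3 - <<'E'
from h import *
im,d=vision.capture("side"); c=im[90:270,220:420]; cv2.imwrite("pics/s1.png",cv2.resize(c,(640,576),interpolation=2))
print(sensors.observe()["ft_force"])
E
```

```text
clock: 2.6
tool_pos: [0.611, -0.0283, 0.2639]
orientation: [0.979, 0.206, -0.0, -0.0]
ft_force: [-0.7, 0.5, 0.1]
gripper_width: -0.001
[0.46652904 0.2297563  1.03447888]
```

View pics/s1.png

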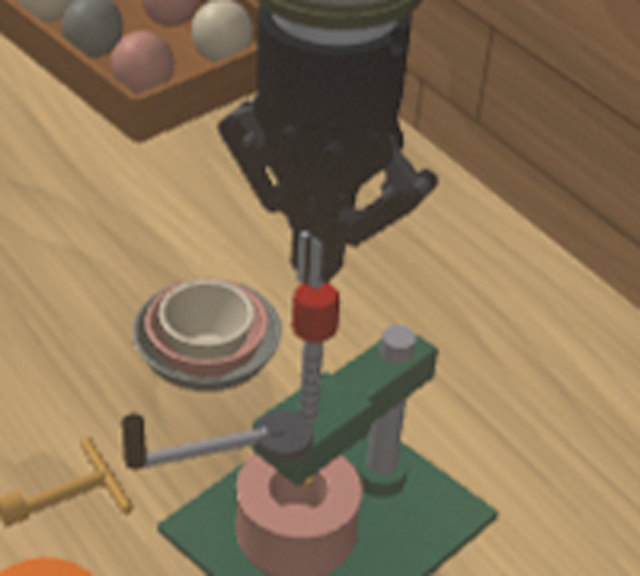

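Closed fingers (crop ≈315,260) sit just above the red knob (315,310) and centred on it. I'll push it down in small steps while watching the force.

```bash
python3 -m inch '{"slide":[[0.001,0.002,0.005],[0.001,0.002,0.010],[0.001,0.002,0.015],[0.001,0.002,0.020],[0.001,0.002,0.025]],"dr":[[0,0,0],[0,0,0],[0,0,0],[0,0,0],[0,0,0]],"hand":[-1,-1,-1,-1,-1]}'
python3 - <<'E'
from h import *
for i in range(3):
    im,d=vision.capture("side"); s=sensors.observe(); print(np.round(s["ft_force"],2),np.round(s["tool_pos"],4))
cv2.imwrite("pics/s2.png",cv2.resize(im[90:270,220:420],(640,576),interpolation=2))
E
```

```text
clock: 3.28
tool_pos: [0.6131, -0.0297, 0.2399]
orientation: [0.979, 0.206, 0.0, 0.0]
ft_force: [-1.9, -0.5, 6.4]
gripper_width: 0.0
[-0.27 -0.81  3.72] [ 0.6131 -0.0297  0.2393]
[ 0.29 -1.24  1.26] [ 0.613  -0.0297  0.2393]
[ 0.35 -0.39  1.37] [ 0.613  -0.0296  0.2393]
```

View pics/s2.png

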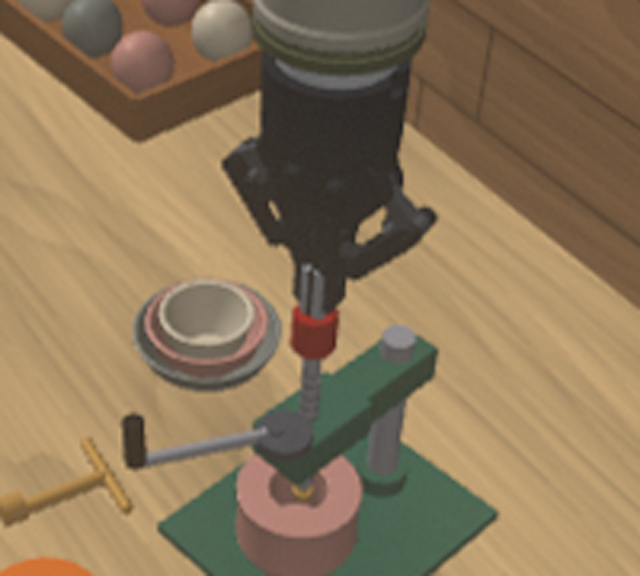

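The fingers are on the knob and the brass foot is entering the bore (crop ≈302,488). I'll continue slowly, reading the force at the end of each call while the tool is still moving.

```bash
python3 -m inch '{"slide":[[0,0,0.002],[0,0,0.004],[0,0,0.006],[0,0,0.008],[0,0,0.010]],"dr":[[0,0,0],[0,0,0],[0,0,0],[0,0,0],[0,0,0]],"hand":[-1,-1,-1,-1,-1]}'
```

```text
clock: 4.05
tool_pos: [0.613, -0.0296, 0.23]
orientation: [0.979, 0.206, 0.0, 0.0]
ft_force: [-2.5, -1.1, 6.7]
gripper_width: -0.001
```

```bash
python3 -m inch '{"slide":[[0,0,0.001],[0,0,0.002],[0,0,0.003],[0,0,0.004],[0,0,0.005]],"dr":[[0,0,0],[0,0,0],[0,0,0],[0,0,0],[0,0,0]],"hand":[-1,-1,-1,-1,-1]}'
```

```text
clock: 4.68
tool_pos: [0.613, -0.0297, 0.225]
orientation: [0.979, 0.206, 0.0, 0.0]
ft_force: [-1.6, -0.6, 6.7]
gripper_width: -0.0
```

```bash
python3 -m inch '{"slide":[[0,0,0.001],[0,0,0.0015],[0,0,0.002],[0,0,0.0025],[0,0,0.003]],"dr":[[0,0,0],[0,0,0],[0,0,0],[0,0,0],[0,0,0]],"hand":[-1,-1,-1,-1,-1]}'
```

```text
clock: 5.3
tool_pos: [0.613, -0.0297, 0.222]
orientation: [0.979, 0.206, 0.0, 0.0]
ft_force: [-2.8, -1.4, 6.7]
gripper_width: 0.001
```

```bash
python3 - <<'E'
from station import sensors
import numpy as np
s=sensors.observe(); print(s['tool_pos'],s['ft_force'],np.round(s['effort'],2))
E
```

```text
[ 0.61303228 -0.02967078  0.22201095] [-2.81237926 -1.38843097  6.66718421] [ -0.55 -56.63  -6.03 -36.28  -0.16  -0.66   0.  ]
```

Force is steady at 6.7 N, so the probe is still sliding free. Continuing.

```bash
python3 -m inch '{"slide":[[0,0,0.001],[0,0,0.0015],[0,0,0.002],[0,0,0.0025],[0,0,0.003]],"dr":[[0,0,0],[0,0,0],[0,0,0],[0,0,0],[0,0,0]],"hand":[-1,-1,-1,-1,-1]}'
```

```text
clock: 5.92
tool_pos: [0.613, -0.0297, 0.219]
orientation: [0.979, 0.206, 0.0, 0.0]
ft_force: [-1.6, -0.5, 5.7]
gripper_width: 0.004
```

```bash
python3 -m inch '{"slide":[[0,0,0.001],[0,0,0.0015],[0,0,0.002],[0,0,0.0025],[0,0,0.003]],"dr":[[0,0,0],[0,0,0],[0,0,0],[0,0,0],[0,0,0]],"hand":[-1,-1,-1,-1,-1]}'
```

```text
clock: 6.55
tool_pos: [0.613, -0.0296, 0.216]
orientation: [0.979, 0.206, 0.0, 0.0]
ft_force: [-1.9, -0.6, 6.8]
gripper_width: 0.001
```

```bash
python3 -m inch '{"slide":[[0,0,0.001],[0,0,0.0015],[0,0,0.002],[0,0,0.0025],[0,0,0.003]],"dr":[[0,0,0],[0,0,0],[0,0,0],[0,0,0],[0,0,0]],"hand":[-1,-1,-1,-1,-1]}'
```

```text
clock: 7.18
tool_pos: [0.613, -0.0296, 0.213]
orientation: [0.979, 0.206, 0.0, 0.0]
ft_force: [-2.6, -1.0, 6.1]
gripper_width: 0.003
```

```bash
python3 -m inch '{"slide":[[0,0,0.001],[0,0,0.0015],[0,0,0.002],[0,0,0.0025],[0,0,0.003]],"dr":[[0,0,0],[0,0,0],[0,0,0],[0,0,0],[0,0,0]],"hand":[-1,-1,-1,-1,-1]}'
```

```text
clock: 7.8
tool_pos: [0.613, -0.0296, 0.21]
orientation: [0.979, 0.206, 0.0, 0.0]
ft_force: [-2.4, -0.3, 6.1]
gripper_width: 0.003
```

```bash
python3 -m inch '{"slide":[[0,0,0.001],[0,0,0.0015],[0,0,0.002],[0,0,0.0025],[0,0,0.003]],"dr":[[0,0,0],[0,0,0],[0,0,0],[0,0,0],[0,0,0]],"hand":[-1,-1,-1,-1,-1]}'
```

```text
clock: 8.43
tool_pos: [0.6131, -0.0297, 0.207]
orientation: [0.979, 0.206, 0.0, 0.0]
ft_force: [-1.7, -1.0, 6.0]
gripper_width: -0.003
```

```bash
python3 -m inch '{"slide":[[0,0,0.001],[0,0,0.0015],[0,0,0.002],[0,0,0.0025],[0,0,0.003]],"dr":[[0,0,0],[0,0,0],[0,0,0],[0,0,0],[0,0,0]],"hand":[-1,-1,-1,-1,-1]}'
```

```text
clock: 9.05
tool_pos: [0.6131, -0.0296, 0.2044]
orientation: [0.979, 0.206, 0.0, 0.0]
ft_force: [-3.3, 0.0, 9.7]
gripper_width: -0.001
```

```bash
python3 - <<'E'
from h import *
for i in range(6):
    im,d=vision.capture("side"); s=sensors.observe(); print(np.round(s["ft_force"],2),np.round(s["tool_pos"],5))
cv2.imwrite("pics/s3.png",cv2.resize(im[90:270,220:420],(640,576),interpolation=2))
E
```

```text
[-3.25 -0.91  9.37] [ 0.61304 -0.02966  0.20435]
[-2.69  0.13  9.2 ] [ 0.61305 -0.02962  0.20436]
[-3.58 -0.91  9.15] [ 0.61306 -0.0296   0.20438]
[-3.68 -2.15  8.76] [ 0.61306 -0.02969  0.20438]
[-2.53 -0.25  8.64] [ 0.61306 -0.02963  0.20437]
[-2.93 -0.48  8.54] [ 0.61307 -0.0296   0.20437]
```

View pics/s3.png

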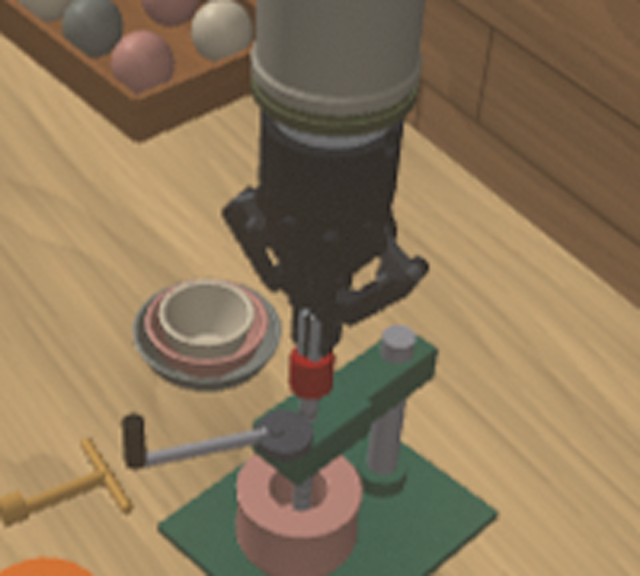

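The foot is down: the force stepped from about 6.3 N to 9.7 N within the last 2.6 mm, which puts roughly 3 N on the foot. The picture shows the rod in the bore (crop ≈302,490). Now I let go straight upward.

```bash
python3 -m inch '{"slide":[[0,0,-0.004],[0,0,-0.015],[0,0,-0.03],[0,0,-0.05],[0,0,-0.06]],"dr":[[0,0,0],[0,0,0],[0,0,0],[0,0,0],[0,0,0]],"hand":[-1,-1,-1,-1,-1]}'
python3 - <<'E'
from h import *
im,d=vision.capture("side"); t,_=vision.capture("top"); s=sensors.observe(); print(np.round(s["ft_force"],2),np.round(s["tool_pos"],5),s["joints"])
cv2.imwrite("pics/s4.png",np.hstack([cv2.resize(im[160:280,240:360],(390,390),interpolation=2),cv2.resize(t[150:270,240:360],(390,390),interpolation=2)]))
E
```

```text
clock: 9.98
tool_pos: [0.6134, -0.0294, 0.2653]
orientation: [0.979, 0.206, 0.001, 0.0]
ft_force: [0.8, 0.2, -0.4]
gripper_width: -0.003
[ 0.03 -0.74 -0.31] [ 0.61343 -0.02942  0.26482] [ 0.36965307  0.33833928 -0.50912083  1.43394445  0.16511423  1.40949788
 -1.29738481]
```

View pics/s4.png

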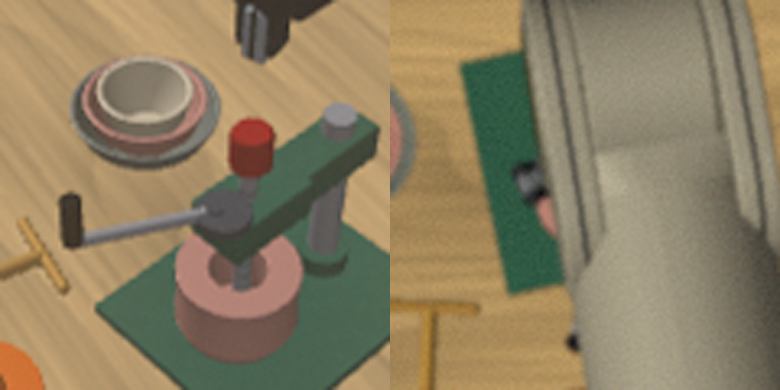

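The probe stayed down after release: the knob is low at crop (251,147) and the rod is in the bore. Next I move to the +y side of the post at height, turn the tool so its jaw axis lies along the push direction, then descend.

```bash
python3 -m inch '{"slide":[[-0.025,-0.025,0],[-0.05,-0.055,0],[-0.079,-0.0885,0],[-0.079,-0.0885,0],[-0.079,-0.0885,0]],"dr":[[0,0,0.15],[0,0,0.3],[0,0,0.45],[0,0,0.6],[0,0,0.6]],"hand":[-1,-1,-1,-1,-1]}'
python3 - <<'E'
from h import *
from scipy.spatial.transform import Rotation as R
im,d=vision.capture("side"); s=sensors.observe(); m=R.from_quat(s["orientation"]).as_matrix();print(np.round(s["tool_pos"],4),np.round(m,3).tolist(),np.round(s["joints"],2))
cv2.imwrite("pics/s5.png",cv2.resize(im[110:290,200:400],(640,576),interpolation=2))
t,_=vision.capture("top");cv2.imwrite("pics/t5.png",cv2.resize(t[150:300,200:400],(640,480),interpolation=2))
E
```

```text
clock: 10.7
tool_pos: [0.5046, 0.0196, 0.2631]
orientation: [0.996, -0.092, -0.0, 0.0]
ft_force: [1.0, 0.3, 0.5]
gripper_width: 0.0
[0.5049 0.0194 0.263 ] [[0.983, -0.181, -0.0], [-0.181, -0.983, -0.0], [-0.0, 0.0, -1.0]] [ 0.35  0.09 -0.5   1.71  0.04  1.35 -1.91]
```

View pics/s5.png

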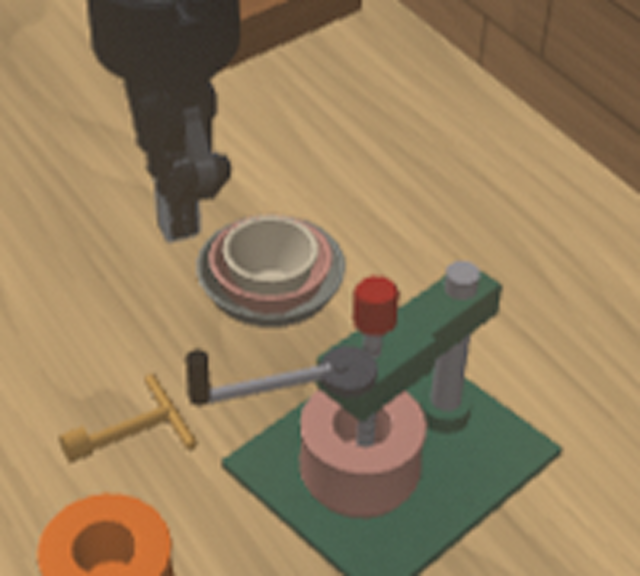

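Fingers (crop ≈180,235) stand above and behind the post's +y side, with the post at (198,355). Descending beside it.

```bash
python3 -m inch '{"slide":[[0,0,0.03],[0,0,0.06],[0,0,0.08],[0,0,0.097],[0,0,0.097]],"dr":[[0,0,0],[0,0,0],[0,0,0],[0,0,0],[0,0,0]],"hand":[-1,-1,-1,-1,-1]}'
python3 - <<'E'
from h import *
im,d=vision.capture("side"); s=sensors.observe(); print(np.round(s["tool_pos"],4),np.round(s["ft_force"],1))
cv2.imwrite("pics/s6.png",cv2.resize(im[150:270,200:360],(640,480),interpolation=2))
E
```

```text
clock: 11.42
tool_pos: [0.5044, 0.0195, 0.1651]
orientation: [0.996, -0.092, -0.001, -0.0]
ft_force: [-0.3, 0.1, -0.3]
gripper_width: -0.002
[0.505  0.0196 0.1662] [-0.2 -0.8 -0.3]
```

View pics/s6.png

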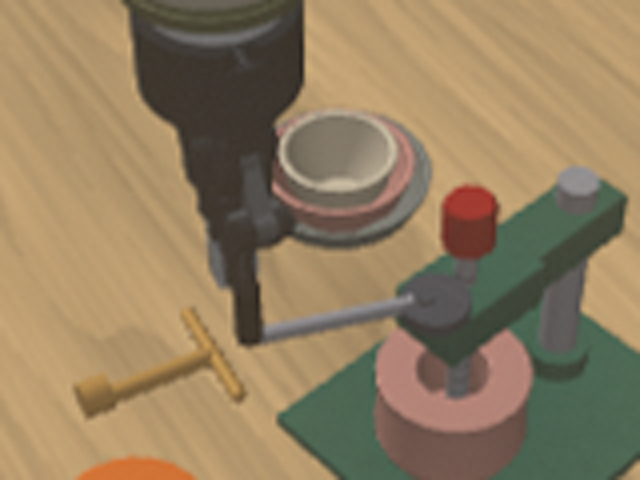

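```bash
cat > wp.py <<'E'
from h import *
import sys
from scipy.spatial.transform import Rotation as R
d=float(sys.argv[1])
s=sensors.observe(); M=R.from_quat(s["orientation"]).as_matrix(); p=s["tool_pos"]; ty=np.arctan2(M[1,1],M[0,1])
piv=np.array([.6107-.0295,-.0303-.0057])
rel=(np.array(p[:2])-piv)
for L in map(float,sys.argv[2:]):
    a=np.pi+.192+L-.6; b=a+np.pi/2
    q=piv+.09*np.array([np.cos(a),np.sin(a)])-d*np.array([np.cos(b),np.sin(b)])
    dl=M.T@np.array([q[0]-p[0],q[1]-p[1],.1662-p[2]])
    dz=-((b-ty+np.pi)%(2*np.pi)-np.pi)
    print(L,np.round(q,4),"slide",np.round(dl,4),"dz",round(dz,3))
E
python3 wp.py .0215 .05 .1 .15 .25 .35 .45 .55 .65 .75 .85 .95
```

```text
0.05 [0.5044 0.0157] slide [ 0.0002  0.004  -0.    ] dz 0.174
0.1 [0.502  0.0118] slide [-0.0015  0.0083 -0.    ] dz 0.124
0.15 [0.4997 0.0078] slide [-0.003   0.0127 -0.    ] dz 0.074
0.25 [ 0.4957 -0.0006] slide [-0.0054  0.0216 -0.    ] dz -0.026
0.35 [ 0.4926 -0.0093] slide [-0.0068  0.0307 -0.    ] dz -0.126
0.45 [ 0.4904 -0.0183] slide [-0.0074  0.04   -0.    ] dz -0.226
0.55 [ 0.4891 -0.0275] slide [-0.007   0.0492 -0.    ] dz -0.326
0.65 [ 0.4887 -0.0367] slide [-0.0057  0.0584 -0.    ] dz -0.426
0.75 [ 0.4892 -0.0459] slide [-0.0035  0.0673 -0.    ] dz -0.526
0.85 [ 0.4907 -0.0551] slide [-0.0004  0.0761 -0.    ] dz -0.626
0.95 [ 0.493 -0.064] slide [ 0.0036  0.0844 -0.    ] dz -0.726
```

```bash
python3 -m inch '{"slide":[[0,0.004,0],[-0.003,0.0127,0],[-0.0054,0.0216,0],[-0.0068,0.0307,0],[-0.0074,0.040,0]],"dr":[[0,0,0],[0,0,0],[0,0,-0.03],[0,0,-0.13],[0,0,-0.23]],"hand":[-1,-1,-1,-1,-1]}'
python3 - <<'E'
from h import *
im,d=vision.capture("side"); s=sensors.observe(); print(np.round(s["tool_pos"],4),np.round(s["ft_force"],1))
cv2.imwrite("pics/s7.png",cv2.resize(im[150:270,200:360],(640,480),interpolation=2))
E
python3 wp.py .0215 .55 .65 .75 .85 .95 1.05 1.1 1.15 1.2
```

```text
clock: 12.1
tool_pos: [0.4903, -0.0188, 0.167]
orientation: [1.0, 0.024, 0.001, 0.0]
ft_force: [1.1, 1.8, 0.4]
gripper_width: 0.003
[ 0.4901 -0.0202  0.1669] [ 0.1 -0.9  1. ]
0.55 [ 0.4891 -0.0275] slide [-0.0014  0.0072  0.0007] dz -0.09
0.65 [ 0.4887 -0.0367] slide [-0.0023  0.0164  0.0007] dz -0.19
0.75 [ 0.4892 -0.0459] slide [-0.0022  0.0256  0.0007] dz -0.29
0.85 [ 0.4907 -0.0551] slide [-0.0013  0.0348  0.0007] dz -0.39
0.95 [ 0.493 -0.064] slide [0.0006 0.0439 0.0007] dz -0.49
1.05 [ 0.4962 -0.0727] slide [0.0034 0.0527 0.0007] dz -0.59
1.1 [ 0.4982 -0.0769] slide [0.0051 0.057  0.0007] dz -0.64
1.15 [ 0.5003 -0.081 ] slide [0.0071 0.0612 0.0007] dz -0.69
1.2 [ 0.5027 -0.085 ] slide [0.0092 0.0653 0.0007] dz -0.74
```

View pics/s7.png

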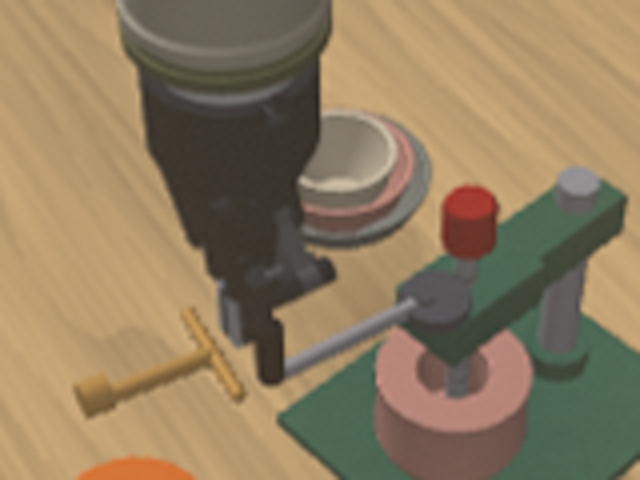

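The post has moved round from crop (245,315) to (268,350), with the finger pushing it. Continuing along the arc.

```bash
python3 -m inch '{"slide":[[-0.0014,0.0072,0],[-0.0023,0.0164,0],[-0.0022,0.0256,0],[-0.0013,0.0348,0],[0.0006,0.0439,0]],"dr":[[0,0,-0.09],[0,0,-0.19],[0,0,-0.29],[0,0,-0.39],[0,0,-0.49]],"hand":[-1,-1,-1,-1,-1]}'
python3 - <<'E'
from h import *
im,d=vision.capture("side"); s=sensors.observe(); print(np.round(s["tool_pos"],4),np.round(s["ft_force"],1))
cv2.imwrite("pics/s8.png",cv2.resize(im[150:270,200:360],(640,480),interpolation=2))
E
python3 wp.py .0215 .95 1.0 1.05 1.1 1.15 1.2
```

```text
clock: 12.78
tool_pos: [0.4926, -0.0626, 0.1667]
orientation: [0.964, 0.265, -0.0, 0.0]
ft_force: [-0.5, 1.0, 0.6]
gripper_width: -0.0
[ 0.4929 -0.0639  0.1667] [ 0.5 -0.5 -0. ]
0.95 [ 0.493 -0.064] slide [0.     0.0002 0.0005] dz -0.002
1.0 [ 0.4945 -0.0684] slide [-0.0009  0.0047  0.0005] dz -0.052
1.05 [ 0.4962 -0.0727] slide [-0.0016  0.0093  0.0005] dz -0.102
1.1 [ 0.4982 -0.0769] slide [-0.0021  0.0139  0.0005] dz -0.152
1.15 [ 0.5003 -0.081 ] slide [-0.0024  0.0185  0.0005] dz -0.202
1.2 [ 0.5027 -0.085 ] slide [-0.0024  0.0231  0.0005] dz -0.252
```

View pics/s8.png

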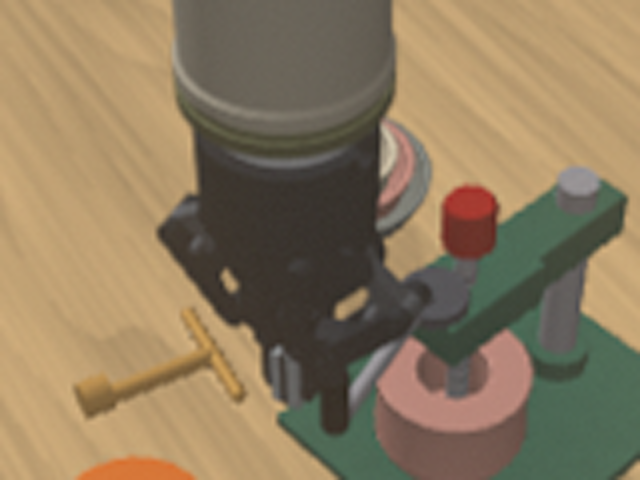

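```bash
python3 -m inch '{"slide":[[-0.0009,0.0047,0],[-0.0016,0.0093,0],[-0.002,0.014,0],[-0.0022,0.016,0],[-0.0024,0.0185,0]],"dr":[[0,0,-0.05],[0,0,-0.10],[0,0,-0.15],[0,0,-0.17],[0,0,-0.20]],"hand":[-1,-1,-1,-1,-1]}'
python3 - <<'E'
from h import *
im,d=vision.capture("side"); s=sensors.observe(); print(np.round(s["tool_pos"],4),np.round(s["ft_force"],1))
cv2.imwrite("pics/s9.png",cv2.resize(im[150:270,200:360],(640,480),interpolation=2))
E
python3 wp.py .0215 1.1 1.15 1.2 1.25
```

```text
clock: 13.45
tool_pos: [0.5, -0.0793, 0.1664]
orientation: [0.933, 0.359, -0.0, 0.0]
ft_force: [-2.0, 0.4, 0.1]
gripper_width: 0.001
[ 0.5002 -0.0796  0.1664] [-1.   0.4  0.6]
1.1 [ 0.4982 -0.0769] slide [ 0.0004 -0.0034  0.0002] dz 0.044
1.15 [ 0.5003 -0.081 ] slide [-0.0008  0.0011  0.0002] dz -0.006
1.2 [ 0.5027 -0.085 ] slide [-0.0017  0.0056  0.0002] dz -0.056
1.25 [ 0.5052 -0.0888] slide [-0.0024  0.0102  0.0002] dz -0.106
```

View pics/s9.png

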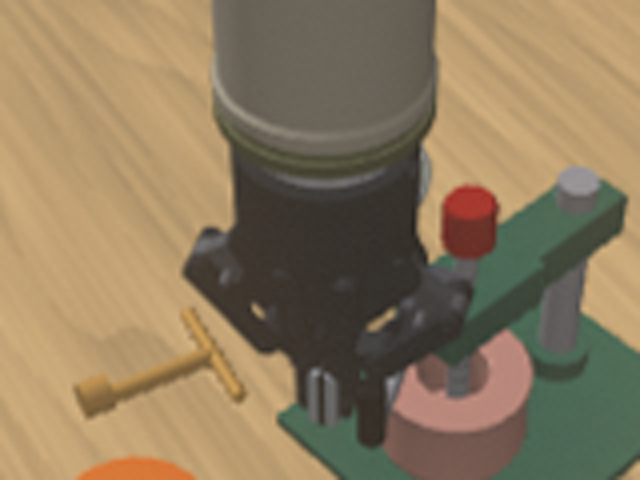

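```bash
python3 - <<'E'
from h import *
for z in (.147,.1515,.155):
    p=plane("side",(200+371/4,150+436/4),z); r=p[:2]-np.array([.5812,-.036]); a=np.arctan2(r[1],r[0])%(2*np.pi)-np.pi; print(z,np.round(p,4),np.linalg.norm(r),"lock",a-.192+.6)
E
```

```text
0.147 [ 0.5121 -0.0975  0.147 ] 0.09254885760719378 lock 1.1353376027179132
0.1515 [ 0.5102 -0.1004  0.1515] 0.0958615722722367 lock 1.1447839633007542
0.155 [ 0.5087 -0.1026  0.155 ] 0.09844368804632528 lock 1.1516911346676157
```

Lock is estimated at about 1.14. I'll push gently on to the stop for margin.

```bash
python3 -m inch '{"slide":[[-0.0005,0.001,0],[-0.0008,0.002,0],[-0.0012,0.004,0],[-0.0017,0.0055,0],[-0.002,0.0075,0]],"dr":[[0,0,-0.01],[0,0,-0.02],[0,0,-0.04],[0,0,-0.06],[0,0,-0.08]],"hand":[-1,-1,-1,-1,-1]}'
python3 wp.py .0215 1.15 1.2 1.25; python3 -c "
from station import sensors
print(sensors.observe()['ft_force'])"
```

```text
clock: 14.12
tool_pos: [0.5039, -0.0861, 0.1664]
orientation: [0.918, 0.397, 0.0, -0.0]
ft_force: [-2.4, 5.1, 0.2]
gripper_width: 0.004
1.15 [ 0.5003 -0.081 ] slide [ 0.0013 -0.0061  0.0002] dz 0.074
1.2 [ 0.5027 -0.085 ] slide [-0.     -0.0017  0.0002] dz 0.024
1.25 [ 0.5052 -0.0888] slide [-0.0011  0.0028  0.0002] dz -0.026
[-2.44557814  5.08550172  0.22455799]
```

```bash
python3 -m inch '{"slide":[[0,-0.01,0],[0,-0.025,0],[0,-0.025,-0.03],[0,-0.025,-0.08],[0,-0.025,-0.12]],"dr":[[0,0,0],[0,0,0],[0,0,0],[0,0,0],[0,0,0]],"hand":[-1,-1,-1,-1,-1]}'
python3 -m inch '{"slide":[[-0.03,-0.03,0],[-0.06,-0.06,0],[-0.09,-0.09,0],[-0.11,-0.12,0],[-0.11,-0.12,0]],"dr":[[0,0,0],[0,0,0],[0,0,0],[0,0,0],[0,0,0]],"hand":[-1,-1,-1,-1,-1]}'
python3 - <<'E'
from h import *
im,d=vision.capture("side"); t,_=vision.capture("top"); s=sensors.observe(); print(np.round(s["ft_force"],2),np.round(s["tool_pos"],3),np.abs(s["joint_velocities"]).max())
cv2.imwrite("pics/s10f.png",im); cv2.imwrite("pics/t10f.png",t)
cv2.imwrite("pics/s10.png",np.hstack([cv2.resize(im[160:280,240:360],(390,390),interpolation=2),cv2.resize(t[150:270,240:360],(390,390),interpolation=2)]))
E
```

```text
clock: 14.75
tool_pos: [0.485, -0.0682, 0.2882]
orientation: [0.918, 0.396, 0.0, 0.001]
ft_force: [1.5, 0.3, 0.1]
gripper_width: 0.001
clock: 15.38
tool_pos: [0.321, -0.0662, 0.2864]
orientation: [0.918, 0.396, 0.0, 0.001]
ft_force: [0.5, -1.2, 0.0]
gripper_width: -0.001
[ 0.68  0.31 -0.87] [ 0.323 -0.066  0.286] 0.036677841185156775
```

View pics/s10.png

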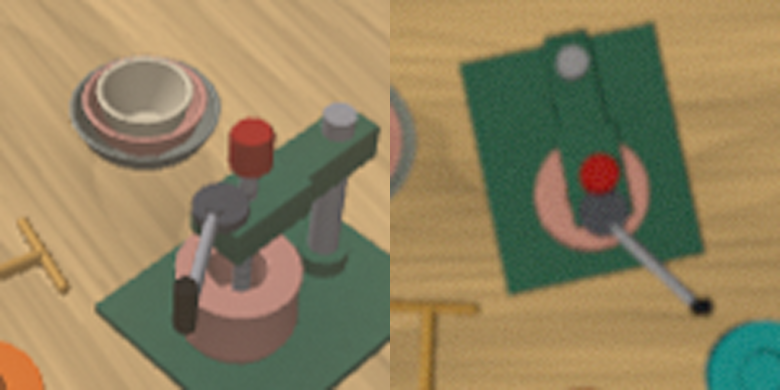

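```bash
python3 - <<'E'
from h import *
p=plane("top",(240+312/3.25,150+306/3.25),.1835); r=p[:2]-np.array([.5812,-.036]); a=np.arctan2(r[1],r[0])%(2*np.pi)-np.pi; print(np.round(p,4),np.linalg.norm(r),"lock",a-.192+.6)
p=np.array([.4963,-.012]);r=p-np.array([.5812,-.036]);print("start lock",np.arctan2(r[1],r[0])%(2*np.pi)-np.pi+.408)
def bl(n,f,box):
    im=cv2.imread(f);h=cv2.cvtColor(im,cv2.COLOR_BGR2HSV)
    m=((h[...,0]<6)|(h[...,0]>174))&(h[...,1]>150)&(h[...,2]>50); print(n,"knob",blob(m))
bl("top","pics/t10f.png",0);bl("side","pics/s10f.png",0)
# change outside gauge: before/after difference of side view
for n,a,b in(("side","side0","s10f"),("top","top0","t10f")):
    d=cv2.absdiff(cv2.GaussianBlur(cv2.imread(f"pics/{a}.png"),(5,5),0),cv2.GaussianBlur(cv2.imread(f"pics/{b}.png"),(5,5),0)).max(2)>30
    print(n,blob(d))
E
```

```text
[ 0.5188 -0.099   0.1835] 0.08867310001360286 lock 1.1989284177592396
start lock 0.1325027624301343
top knob [([304.0, 203.2], [299, 198, 12, 12, 112])]
side knob [([316.6, 201.7], [311, 197, 13, 13, 108]), ([316.7, 212.0], [312, 210, 9, 4, 17])]
side [([123.0, 99.9], [15, 0, 195, 251, 20981]), ([25.3, 34.9], [22, 28, 7, 14, 17]), ([2.0, 36.5], [0, 32, 6, 11, 48]), ([7.3, 58.4], [0, 41, 21, 32, 383]), ([38.1, 64.0], [34, 54, 10, 22, 25]), ([317.5, 194.1], [310, 177, 17, 37, 519]), ([271.1, 229.0], [257, 218, 42, 20, 338]), ([299.2, 245.8], [294, 226, 13, 37, 192]), ([15.9, 296.2], [0, 269, 35, 55, 801]), ([8.5, 323.6], [0, 312, 20, 24, 325]), ([8.9, 343.4], [4, 338, 10, 13, 56]), ([23.6, 404.6], [0, 385, 45, 35, 233]), ([64.0, 411.3], [41, 396, 48, 24, 612])]
top [([306.8, 197.3], [301, 194, 11, 9, 47]), ([301.5, 206.8], [298, 203, 10, 7, 36]), ([313.1, 236.6], [293, 215, 47, 44, 349]), ([348.3, 372.9], [305, 319, 87, 101, 5653]), ([553.9, 384.4], [547, 373, 13, 26, 252]), ([306.8, 414.5], [304, 410, 7, 10, 53]), ([317.7, 414.5], [316, 410, 4, 10, 19])]
```

The lock measures about 1.20 rad, at its stop. Only the knob, the lever and the arm differ from the first pictures, and the arm is clear. Handing in.

```bash
python3 -c "
from station import sign_off,sensors
import numpy as np
s=sensors.observe();print(s['clock'],np.abs(s['joint_velocities']).max());print(sign_off())"
```

```text
15.475 0.036677841185156775
the job is handed in; nothing more can be done
None
```

The probe is down in the pink cup and locked, and I handed the job in at about 15.5 s. `sign_off()` reports no verdict, so what follows rests on my own checks.

- **Lowering:** I pushed the knob down from above with closed fingers instead of gripping it. The push force rose from a steady 6 to 7 N to 9.7 N within the last 2.6 mm, so the foot pressed on the bore with roughly 3 N. That is an estimate: the force reading has about 1 N of noise, and no sensor gives the foot force directly.
- **Letting go:** I lifted straight up. The knob stayed down, in the same place in the pictures before and after locking.
- **Locking:** I pushed the black post round its arc from about 0.13 rad. The last top view puts the lever at about 1.20 rad, its far stop.
- **Bystanders:** Comparing first and last pictures, only the knob, the lever and the arm had changed. The cup, bowls, pawn, chuck key and tortoise had not moved.
- **Arm:** It ended clear of everything, with contact force at noise level.

No check failed or disagreed. I did not measure the foot force again after locking, so I judged that from the knob not having moved.

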